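# Make up the poster kit and the card kit for a block-printing class

## Robot

A 7-joint arm with a two-finger parallel gripper is mounted at the origin on the work surface. World frame = base frame: x ahead of the robot, y to its left, z up, the work surface at z = 0. Lengths are in m, angles in rad, forces in N, time in s.
With the tool pointing down it reaches from about 0.4 to 0.85 m from the base axis. Payload 4.5 kg.
Tool frame: the origin (TCP) lies between the finger pads, 19 mm behind the fingertips; this is the grasp point; z points along the fingers, y is the line along which they close (so a half turn about z gives the same grasp; the last joint's range is limited). The gripper opens to 88 mm and grips with 3 to 60 N. Pads are 18 mm wide; open, the fingers measure 123 mm over their backs; the gripper's body (75 mm by 187 mm) begins 45 mm behind the grasp point.
Start: joints at [-1.175, 0.689, -0.195, 1.565, 0.157, 0.902, -0.215], TCP at [0.221, 0.585, 0.257] pointing down, gripper open.
Joint ranges: [-3.01, 3.01], [-0.46, 2.08], [-1.47, 1.51], [0.13, 2.56], [-1, 4.14], [0.04, 2.09], [-2.66, 2.66]. Speed limits (rad/s): [2.57, 2.57, 3.14, 3.14, 3.14, 3.14, 3.14].

## Interface

Orientations are given as a unit quaternion [x, y, z, w].
In Python, from plant import * gives the robot as it stands.
- The arm moves only by the tool send_rows, never from a script. Its argument "targets" is a list of rows, each a list of 2 entries, a list of its own where there are three numbers: the shift along the tool's x, y, z in units of 0.3 m (1.0 is 0.3 m), then the turn, a rotation vector about the tool's x, y, z in units of pi rad (1.0 is pi rad). A call has 1 to 12 rows; each row is the pose to reach, as a shift and turn from the pose commanded when the call began, along the tool's axes at that moment, turning the shorter way round; what a row does not reach only later rows make up. A row lasts 1/8 s, in which the tool goes at most 62.5 mm and 10.7 degrees, less where a joint would pass 70% of its speed; a pose out of reach is approached as far as the arm can. A call with a number of a shift or a turn outside -1 to 1 is refused whole. A call with a gripper value outside its range is refused whole. "fingers" is the opening, from 0 (shut) to 1 (fully open), set as the call begins (left out, the last holds). The fingers move at their own pace and stop on an object; "newtons" is the grip in N (left out, the last holds). Time passes only in rows, so rows that repeat a pose let the fingers close. It gives the time, the measured TCP pose, the force, the opening and the grip force at its end, in the units of the state.
- get_state(): the state, without advancing time (a new reading comes with each control period).
- snapshot(name): name is "scene" or "top"; returns a dict with "img" (480x640x3 uint8, blue, green, red), "fx", "fy", "cx", "cy" (pixels), "k1" (the pictures are not rectified: a ray, as slopes to the right and down, at radius r is drawn at 1 + k1 r^2 times it, then the intrinsics apply), "cam_to_world" (4x4, takes a point from camera to world coordinates). Camera axes: x right, y down, z forward; pixel columns grow to the right and rows downward; lengths in m; the calibration is good to about 2 mm. A picture is of the moment at which its call begins. There is no depth.
- finish_job(): hands the job in; it is judged then, once.
The state is a dict: "clock": time; "q": joint angles; "qd": joint speeds; "joint_torque": joint torques, N m; "tool_pos": TCP position; "eef_rot": TCP orientation; "contact_force": force on the tool from outside, world axes, zero at the start; "moment": the same for the moment, N m; "opening": opening from 0.0 (shut) to 1.0 (fully open); "finger_force": force on a finger pad.
Only numpy, scipy, OpenCV 4.12 (cv2) and the standard library are available. Lean on these libraries where they do the work, as an engineer would, in place of code of your own. Each camera call takes 0.05 s, during which the arm holds its last target. There are 200 camera calls.

## Task

Make up the two kits for the block-printing class: in the large, nearly square tray the wide brayer in the long bay, the round baren in the square bay and the tall ink bottle in the small bay; in the long narrow tray the narrow brayer in the long bay and the squat ink jar in the square bay. Set each thing down, without dropping it, flat on the floor of its bay the way up it was, the brayers lying lengthwise with the handle to either end, and keep the inks upright all the while. Leave the tin and the lino block where they are.

Things in the scene. Friction and masses are not known exactly. Their poses are not given: they have to be found in the camera images.
- poster_tray: Large, nearly square white tray, 208 (x) by 176 (y) mm, fixed. Walls 12 mm high, 3 mm thick, lip 5 mm farther out; floor 3 mm thick. Origin: centre of underside. Three bays: long one for the roller 104 (x) by 170 (y) mm, centre x -49, y 0 mm; square one for the baren 95 by 97 mm, centre x 53.5, y -36.5 mm; small one for the bottle 95 (x) by 70 (y) mm, centre x 53.5, y 50 mm.
- card_tray: Long narrow white tray, 230 (x) by 82 (y) mm, fixed. Walls 12 mm high, 3 mm thick, lip 5 mm farther out; floor 3 mm thick. Origin: centre of underside. Two bays: long one for the roller 145 (x) by 76 (y) mm, centre x -39.5, y 0 mm; square one for the jar 76 by 76 mm, centre x 74, y 0 mm.
- wide_brayer: Wide brayer (ink roller) lying on its rest: 34 mm rubber roller at the +x end in a steel yoke 84 mm wide, wooden handle along -x. 150 mm long, 40 mm high, 240 g. Origin: underside at mid length, x from butt to roller. Grip the handle (23 mm wide, axis 21 mm up) right over the origin, closing along y, TCP 30 mm above the underside (tips clear the tray walls).
- narrow_brayer: Narrow brayer (ink roller) lying on its rest: 28 mm rubber roller at the +x end in a steel yoke 54 mm wide, wooden handle along -x. 125 mm long, 34 mm high, 130 g. Origin: underside at mid length, x from butt to roller. Grip the handle (23 mm wide, axis 19 mm up) right over the origin, closing along y, TCP 30 mm above the underside (tips clear the tray walls).
- ink_bottle: Tall black ink bottle, closed, standing, with a paper label and a small white cap: 50 mm in diameter and straight up to 90 mm, then shoulder and cap, 120 mm high, 200 g. Origin: centre of the underside, z up. With the TCP 80 mm above the underside the cap clears the gripper's body.
- ink_jar: Squat black ink jar, closed, standing, with a white screw lid as wide as the jar: 54 mm in diameter, 49 mm high, 150 g. Origin: centre of the underside, z up. Grip with the TCP 34 mm above the underside (tips clear the tray walls).
- baren: Baren (hand pad for rubbing prints): dark wooden disc 78 mm in diameter, 10 mm thick, lying flat, with a raised wooden grip across its top along x, 64 mm long, 20 mm wide (y), top 37 mm above the underside. 110 g. Origin: centre of the underside, z up. Grip across it (closing along y), TCP 33 mm above the underside.
- tin: Bystander, leave alone: closed round metal tin with a paper label, 69 mm in diameter, 84 mm high, 400 g, standing among the stock. Origin: centre of the underside.
- lino_block: Bystander, leave alone: plywood block faced with grey lino with gouged lines, 90 (x) by 65 (y) mm, 22 mm high, lying among the stock. Origin: centre of the underside. All else on the table (palette knife near the robot, press, books, prints, cup, pot, glass slab, tape) is no part of the job and lies clear of it, at the edges.
There are look-alikes about, which are no part of the job. What is shaped like the wide_brayer but yellow is not meant.

How it is judged:
By the outcome, as a careful person would: the job done as asked, in the order asked, and still so for the second after the job is handed in, with the robot touching nothing.
It also fails if it takes over 131 s, if anything falls off the work surface, if the arm or the gripper's body presses on something with over 40 N, if the wrist force passes 120 N, or if a joint passes its speed limit or range.

## Working session

There is one attempt and no reset: what is moved stays moved. The work goes in short steps, Python scripts to look and compute and a tool call to move; the robot and the scene stay as the last step left them, time stands still between calls to the robot, and variables do not carry over. Pictures are saved under pics/ and viewed, at most 14 in all, crops included, and the job is handed in when it is done.

Besides the shell and the picture viewer there is one more tool, called as a command line: name --argument value ..., lists and objects as JSON in quotes. send_rows: Moves the arm, as the interface text tells. Its arguments: {"type":"object","properties":{"targets":{"type":"array"},"fingers":{"type":"number"},"newtons":{"type":"number"}},"required":["targets"]}

```bash
mkdir -p pics; ls; python3 - <<'E'
from plant import *
import cv2
for n in("top","scene"):
    s=snapshot(n); cv2.imwrite(f"pics/{n}0.png",s["img"])
    print(n,s["fx"],s["fy"],s["cx"],s["cy"],s["k1"],s["cam_to_world"])
s=get_state(); print(s)
E
```

```text
pics
top 482.0492929081885 482.0492929081885 315.11259807081717 235.8157634953514 0.034599332389308644 [[ 1.79942651e-02 -9.86712395e-01  1.61477107e-01  2.75808222e-01]
 [-9.99837973e-01 -1.78362700e-02  2.42808958e-03 -5.86532532e-03]
 [ 4.84323200e-04 -1.61494635e-01 -9.86873471e-01  1.18922279e+00]
 [ 0.00000000e+00  0.00000000e+00  0.00000000e+00  1.00000000e+00]]
scene 515.5739389268567 515.5739389268567 329.6130715252577 235.68295369582503 -0.09766811295124755 [[ 0.03902572  0.55851584 -0.82857531  1.37502167]
 [ 0.99913017 -0.03400382  0.02413794 -0.01470473]
 [-0.0146933  -0.82879659 -0.55935705  0.66858688]
 [ 0.          0.          0.          1.        ]]
{'clock': 0.1, 'q': array([-1.17520677,  0.68991224, -0.19452547,  1.56623928,  0.15730615,
        0.90250708, -0.21511703]), 'qd': array([-0.00062491, -0.00187733, -0.0018537 , -0.00304067, -0.00047627,
       -0.00048214, -0.00019133]), 'joint_torque': array([-3.25343113e-03, -5.28498816e+01, -1.27143033e+00, -1.53836542e+01,
       -5.25250845e-02,  1.99954316e-03,  7.39135226e-05]), 'tool_pos': array([0.22106409, 0.58401967, 0.25668298]), 'eef_rot': array([ 1.79876725e-01,  9.83688804e-01, -8.32177215e-04, -8.94519264e-05]), 'contact_force': array([ 0.72868758, -0.39598697,  0.47078329]), 'moment': array([ 0.04193995,  0.00204048, -0.04862569]), 'finger_force': 0.0, 'opening': 1.0027621916635208}
```

View pics/top0.png

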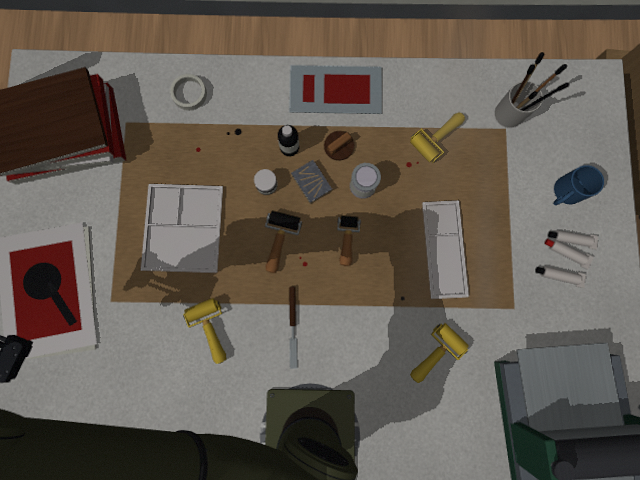

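View pics/scene0.png

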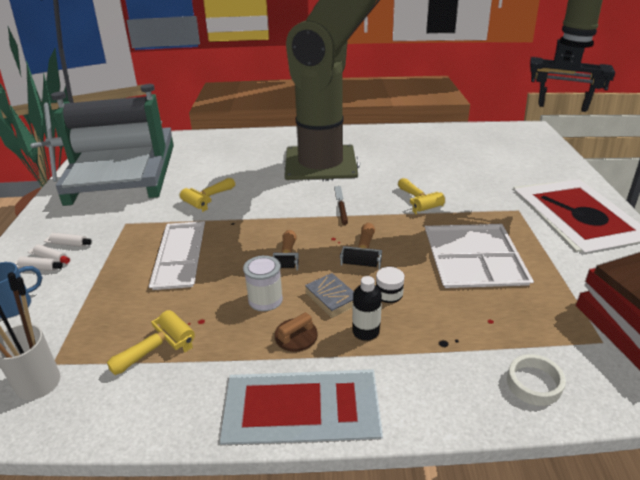

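Overview: the top view shows the large tray around (183,228), the card tray (445,249), the wide brayer (280,240), the narrow one (347,238), jar (264,181), bottle (288,139), baren (340,145), tin (365,180) and lino block (312,181). The yellow brayers are decoys.

```bash
cat > h.py <<'E'
from plant import *
import cv2, numpy as np
from scipy.spatial.transform import Rotation as R
def rays(s,px):
    K=np.array([[s["fx"],0,s["cx"]],[0,s["fy"],s["cy"]],[0,0,1]]);T=np.array(s["cam_to_world"])
    u=cv2.undistortPoints(np.array(px,float).reshape(-1,1,2),K,np.array([s["k1"],0,0,0,0.])).reshape(-1,2)
    return T[:3,3],np.c_[u,np.ones(len(u))]@T[:3,:3].T
def onplane(s,px,z):
    o,d=rays(s,px); return o+d*((z-o[2])/d[:,2])[:,None]
def proj(s,P):
    K=np.array([[s["fx"],0,s["cx"]],[0,s["fy"],s["cy"]],[0,0,1]]);T=np.linalg.inv(np.array(s["cam_to_world"]))
    return cv2.projectPoints(np.array(P,float).reshape(-1,3),cv2.Rodrigues(T[:3,:3])[0],T[:3,3],K,np.array([s["k1"],0,0,0,0.]))[0].reshape(-1,2)
E
python3 - <<'E'
from h import *
im=cv2.imread("pics/top0.png")
c=im[118:280,236:390]; cv2.imwrite("pics/c1.png",cv2.resize(c,None,fx=3.7,fy=3.7,interpolation=cv2.INTER_CUBIC))
a=im[175:305,138:232]; b=im[190:320,414:476]
cv2.imwrite("pics/c2.png",cv2.resize(np.hstack([a,b]),None,fx=4.5,fy=4.5,interpolation=cv2.INTER_CUBIC))
i2=cv2.imread("pics/scene0.png")[215:355,235:415]
cv2.imwrite("pics/c3.png",cv2.resize(i2,None,fx=4,fy=4,interpolation=cv2.INTER_CUBIC))
E
```

```text
(no output)
```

View pics/c1.png

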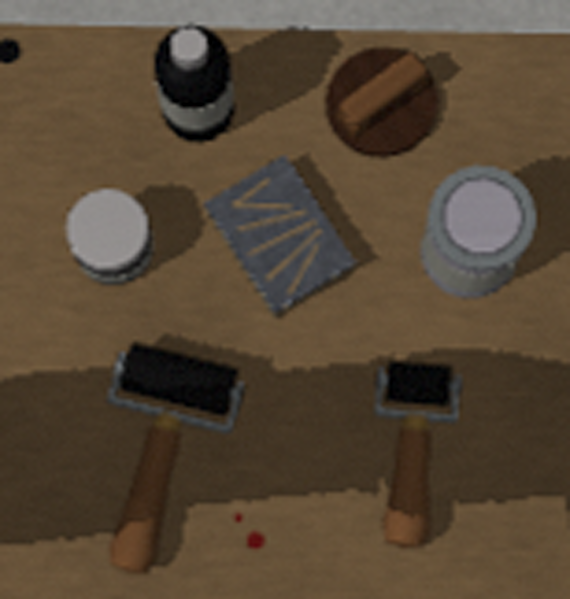

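View pics/c2.png

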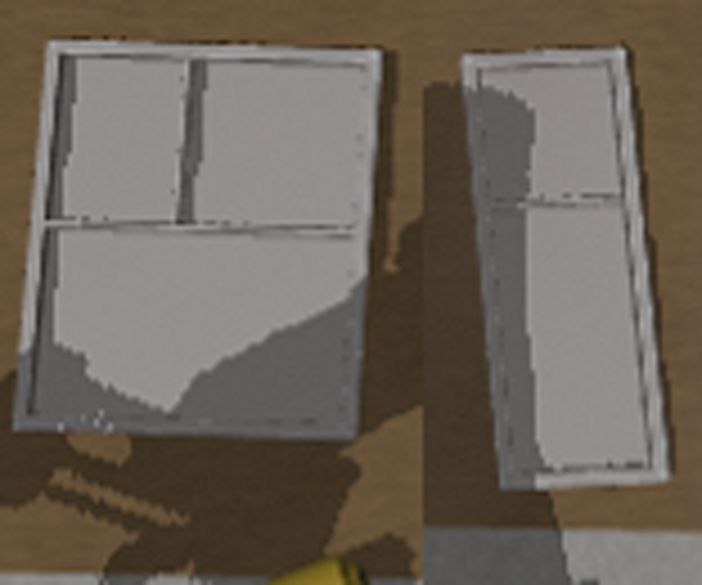

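View pics/c3.png

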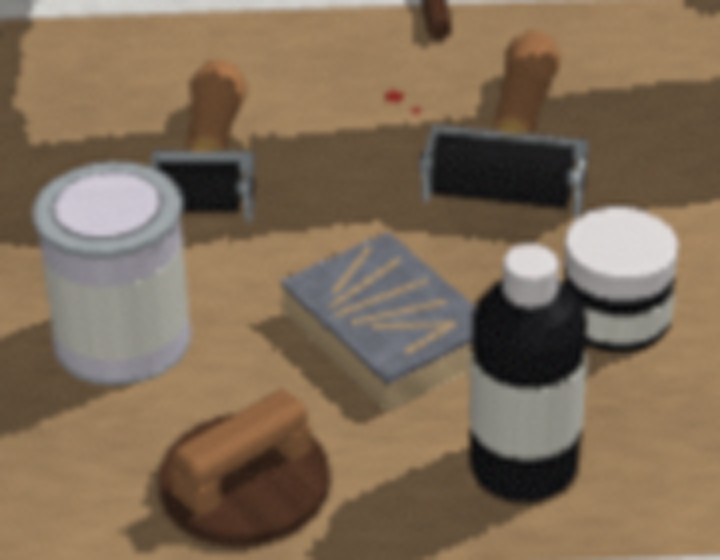

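```bash
cat >> h.py <<'E'
import json
def crop(u,v,k,x0,y0): return [(u+.5)/k-.5+x0,(v+.5)/k-.5+y0]
E
python3 - <<'E'
from h import *
np.set_printoptions(precision=4,suppress=True)
t=snapshot("top"); s=snapshot("scene")
C=lambda *p:[crop(u,v,3.7,236,118) for u,v in p]
S=lambda *p:[crop(u,v,4,235,215) for u,v in p]
print("bottle cap",onplane(t,C((190,47)),.120), onplane(s,S((531,260)),.120))
print("jar",onplane(t,C((108,231)),.049),onplane(s,S((621,238)),.049))
print("tin",onplane(t,C((483,216)),.084),onplane(s,S((109,207)),.084))
print("baren disc",onplane(t,C((384,103)),.009),onplane(s,S((246,480)),.009))
g=onplane(t,C((421,66),(347,115)),.037);print("grip",g,g.mean(0),np.degrees(np.arctan2(*(g[0]-g[1])[1::-1])),np.linalg.norm(g[0]-g[1]))
g=onplane(s,S((290,402),(190,455)),.037);print("grip s",g,g.mean(0),np.degrees(np.arctan2(*(g[0]-g[1])[1::-1])),np.linalg.norm(g[0]-g[1]))
for n,b,r,z in(("wide",(131,571),(180,378),.02),("narrow",(404,545),(419,383),.017)):
    g=onplane(t,C(b,r),z); print(n,g,np.linalg.norm(g[1]-g[0]),np.degrees(np.arctan2(*(g[1]-g[0])[1::-1])))
for n,b,r,z in(("wide",(534,32),(507,168),.02),("narrow",(218,62),(208,182),.017)):
    g=onplane(s,S(b,r),z); print(n,"s",g,np.linalg.norm(g[1]-g[0]),np.degrees(np.arctan2(*(g[1]-g[0])[1::-1])))
A=[crop(u,v,4.5,138,175) for u,v in((50,42),(382,49),(357,438),(13,431))]
B=[crop(u-94*4.5,v,4.5,414,190) for u,v in((462,56),(626,47),(669,480),(500,488))]
for n,P,L in(("poster",A,1),("card",B,1)):
    g=onplane(t,P,.012); c=g.mean(0); e=[np.linalg.norm(g[(i+1)%4]-g[i]) for i in range(4)]
    d=g[0]+g[1]-g[2]-g[3]
    print(n,g,c,e,"xaxis deg",np.degrees(np.arctan2(d[1],d[0])))
E
```

```text
bottle cap [[0.6982 0.0667 0.12  ]] [[0.6988 0.0674 0.12  ]]
jar [[0.598  0.1221 0.049 ]] [[0.597  0.1231 0.049 ]]
tin [[ 0.6024 -0.1215  0.084 ]] [[ 0.604  -0.1201  0.084 ]]
baren disc [[ 0.704  -0.0609  0.009 ]] [[ 0.7105 -0.0584  0.009 ]]
grip [[ 0.7204 -0.0843  0.037 ]
 [ 0.685  -0.0347  0.037 ]] [ 0.7027 -0.0595  0.037 ] -54.47164079122121 0.06092589283942506
grip s [[ 0.6908 -0.0375  0.037 ]
 [ 0.7222 -0.0811  0.037 ]] [ 0.7065 -0.0593  0.037 ] 125.81214863590449 0.0537569491441204
wide [[0.3763 0.1023 0.02  ]
 [0.5058 0.0739 0.02  ]] 0.13260561646179747 -12.391663980425884
narrow [[ 0.397  -0.0767  0.017 ]
 [ 0.5059 -0.0859  0.017 ]] 0.1093399614329081 -4.808584348172815
wide s [[0.3653 0.1051 0.02  ]
 [0.4976 0.0774 0.02  ]] 0.13520173166610983 -11.841285085143374
narrow s [[ 0.3813 -0.0788  0.017 ]
 [ 0.4967 -0.0811  0.017 ]] 0.11544862761996678 -1.143825715653479
poster [[0.5926 0.4165 0.012 ]
 [0.5923 0.232  0.012 ]
 [0.3748 0.235  0.012 ]
 [0.3755 0.4205 0.012 ]] [0.4838 0.326  0.012 ] [np.float64(0.18444162485381224), np.float64(0.21758423336612367), np.float64(0.185514501168382), np.float64(0.21719785918590576)] xaxis deg -0.908798987883137
card [[ 0.5587 -0.2692  0.012 ]
 [ 0.5654 -0.3599  0.012 ]
 [ 0.3271 -0.3756  0.012 ]
 [ 0.321  -0.2852  0.012 ]] [ 0.4431 -0.3225  0.012 ] [np.float64(0.0909709334745539), np.float64(0.23876070490173326), np.float64(0.09061366890492085), np.float64(0.23824491165288442)] xaxis deg 3.8064522441670503
```

```bash
cat > go.py <<'E'
# usage: go.py x y z closing_deg   -> shift/turn for the move from the current pose
import sys; from h import *
x,y,z,a=map(float,sys.argv[1:5]); st=get_state()
q=R.from_quat(st["eef_rot"]); a=np.radians(a); c=np.array([np.cos(a),np.sin(a),0]); d=np.array([0,0,-1.])
T=R.from_matrix(np.c_[np.cross(c,d),c,d])
np.set_printoptions(precision=3,suppress=True)
yc=q.as_matrix()[:,1]
print("clock %.2f"%st["clock"],"pos",st["tool_pos"],"closing %.1f"%np.degrees(np.arctan2(yc[1],yc[0])),"q",st["q"],"F",st["contact_force"],"op %.3f ff %.1f"%(st["opening"],st["finger_force"]))
print("shift",q.inv().apply(np.array([x,y,z])-st["tool_pos"])/.3,"turn",(q.inv()*T).as_rotvec()/np.pi)
E
python3 go.py .4495 .0862 .2 77.7
```

```text
clock 0.20 pos [0.221 0.584 0.257] closing 69.3 q [-1.175  0.69  -0.195  1.566  0.157  0.902 -0.215] F [ 0.183  0.19  -0.969] op 1.003 ff 0.0
shift [-1.299 -1.283  0.191] turn [-0.    -0.    -0.047]
```

send_rows --targets '[[[-0.9, -0.9, 0.05], [0, 0, -0.047]], [[-0.9, -0.9, 0.05], [0, 0, -0.047]], [[-0.9, -0.9, 0.05], [0, 0, -0.047]], [[-0.9, -0.9, 0.05], [0, 0, -0.047]], [[-0.9, -0.9, 0.05], [0, 0, -0.047]], [[-0.9, -0.9, 0.05], [0, 0, -0.047]], [[-0.9, -0.9, 0.05], [0, 0, -0.047]], [[-0.9, -0.9, 0.05], [0, 0, -0.047]]]' --fingers 0.7 --newtons 25

```text
clock: 1.2
tool_pos: [0.3784, 0.2367, 0.2425]
eef_rot: [0.107, 0.994, 0.0, 0.0]
contact_force: [0.2, 0.1, -0.0]
opening: 0.698
finger_force: 0.0
```

```bash
python3 go.py .4495 .0862 .13 77.7
```

```text
clock 1.20 pos [0.378 0.237 0.243] closing 77.7 q [-0.472  0.497 -0.283  2.097  0.245  0.578  0.426] F [ 0.168  0.121 -0.016] op 0.698 ff 0.0
shift [-0.339 -0.44   0.375] turn [ 0.  0. -0.]
```

send_rows --targets '[[[-0.34, -0.44, 0.375], [0, 0, 0]], [[-0.34, -0.44, 0.375], [0, 0, 0]], [[-0.34, -0.44, 0.375], [0, 0, 0]], [[-0.34, -0.44, 0.375], [0, 0, 0]], [[-0.34, -0.44, 0.375], [0, 0, 0]], [[-0.34, -0.44, 0.375], [0, 0, 0]]]'

```text
clock: 1.95
tool_pos: [0.4498, 0.0888, 0.1307]
eef_rot: [0.105, 0.994, 0.001, 0.001]
contact_force: [-0.1, -0.3, 0.8]
opening: 0.699
finger_force: 0.0
```

```bash
python3 go.py .4495 .0862 .030 77.7; python3 - <<'E'
from h import *
cv2.imwrite("pics/s1.png",snapshot("scene")["img"])
E
```

```text
clock 1.95 pos [0.45  0.089 0.131] closing 78.0 q [-0.18   0.717 -0.182  2.168  0.426  0.287  0.632] F [-0.107 -0.267  0.779] op 0.699 ff 0.0
shift [-0.    -0.009  0.336] turn [0.001 0.    0.001]
```

View pics/s1.png

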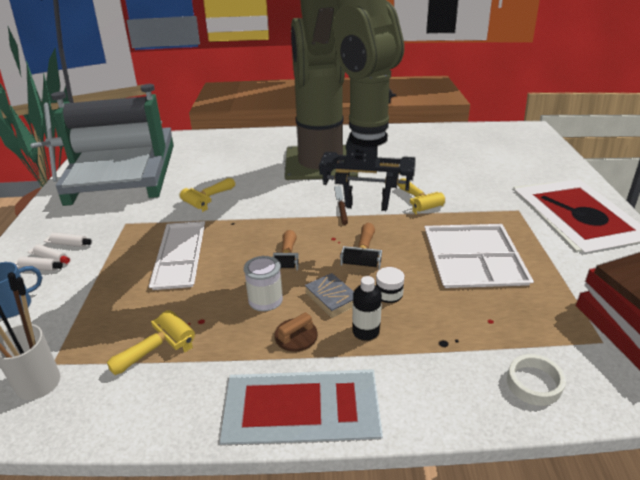

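The open fingers (around 345–388, 190) straddle the wide brayer's handle (367,238). I'll descend and close.

send_rows --targets '[[[0, 0, 0.17], [0, 0, 0]], [[0, 0, 0.27], [0, 0, 0]], [[0, 0, 0.336], [0, 0, 0]], [[0, 0, 0.336], [0, 0, 0]], [[0, 0, 0.336], [0, 0, 0]]]'

```text
clock: 2.62
tool_pos: [0.4502, 0.0879, 0.0297]
eef_rot: [0.105, 0.994, 0.001, 0.0]
contact_force: [-0.4, 0.0, 0.1]
opening: 0.702
finger_force: 0.0
```

send_rows --targets '[[[0, 0, 0], [0, 0, 0]], [[0, 0, 0], [0, 0, 0]], [[0, 0, 0], [0, 0, 0]], [[0, 0, 0], [0, 0, 0]], [[0, 0, 0], [0, 0, 0]], [[0, 0, 0], [0, 0, 0]]]' --fingers 0.0 --newtons 30

```text
clock: 3.38
tool_pos: [0.4501, 0.0858, 0.0294]
eef_rot: [0.107, 0.994, -0.0, -0.0]
contact_force: [-0.2, -0.8, 1.8]
opening: 0.249
finger_force: 30.0
```

send_rows --targets '[[[0, 0, -0.1], [0, 0, 0]], [[0, 0, -0.25], [0, 0, 0]], [[0, 0, -0.4], [0, 0, 0]], [[0, 0, -0.4], [0, 0, 0]], [[0, 0, -0.4], [0, 0, 0]]]'

```text
clock: 4.0
tool_pos: [0.4495, 0.085, 0.1486]
eef_rot: [0.107, 0.994, -0.001, -0.001]
contact_force: [0.4, -0.3, -3.3]
opening: 0.249
finger_force: 29.9
```

```bash
python3 go.py .4348 .3268 .15 -0.9
```

```text
clock 4.00 pos [0.45  0.085 0.149] closing 77.7 q [ 0.082  0.734 -0.598  2.144  0.859  0.522  0.182] F [ 0.447 -0.334 -3.299] op 0.249 ff 29.9
shift [ 0.22   0.777 -0.006] turn [-0.001 -0.     0.437]
```

send_rows --targets '[[[0.22, 0.777, -0.02], [0, 0, 0.437]], [[0.22, 0.777, -0.02], [0, 0, 0.437]], [[0.22, 0.777, -0.02], [0, 0, 0.437]], [[0.22, 0.777, -0.02], [0, 0, 0.437]], [[0.22, 0.777, -0.02], [0, 0, 0.437]], [[0.22, 0.777, -0.02], [0, 0, 0.437]], [[0.22, 0.777, -0.02], [0, 0, 0.437]], [[0.22, 0.777, -0.02], [0, 0, 0.437]], [[0.22, 0.777, -0.02], [0, 0, 0.437]], [[0.22, 0.777, -0.02], [0, 0, 0.437]], [[0.22, 0.777, -0.02], [0, 0, 0.437]]]'

```text
clock: 5.38
tool_pos: [0.4349, 0.3274, 0.1548]
eef_rot: [0.713, 0.702, -0.001, -0.0]
contact_force: [-0.4, -0.5, -3.5]
opening: 0.251
finger_force: 29.9
```

```bash
python3 go.py .4348 .3268 .035 -0.9; python3 - <<'E'
from h import *
a=cv2.imread("pics/s1.png"); a=snapshot("scene")["img"]; b=snapshot("top")["img"]
cv2.imwrite("pics/s2.png",np.hstack([cv2.resize(a[120:320,340:600],None,fx=1.5,fy=1.5),cv2.resize(b[150:350,100:360],None,fx=1.5,fy=1.5)]))
E
```

```text
clock 5.38 pos [0.435 0.327 0.155] closing -0.9 q [-0.576  0.742 -0.257  1.899  0.338  0.544 -1.075] F [-0.442 -0.502 -3.496] op 0.251 ff 29.9
shift [-0.002 -0.     0.399] turn [-0.  0.  0.]
```

View pics/s2.png

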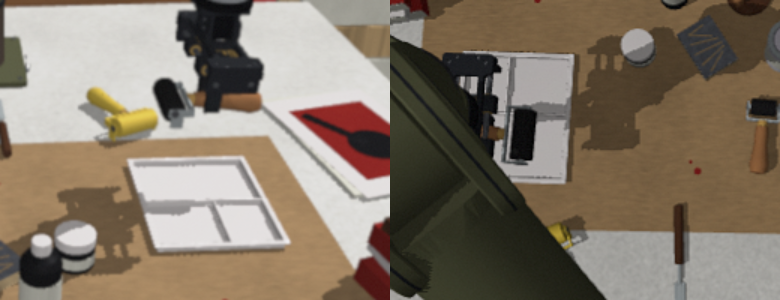

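The brayer hangs level over the long bay, roller towards −y (right view, 520,135). Lowering it slowly.

send_rows --targets '[[[0, 0, 0.15], [0, 0, 0]], [[0, 0, 0.28], [0, 0, 0]], [[0, 0, 0.35], [0, 0, 0]], [[0, 0, 0.38], [0, 0, 0]], [[0, 0, 0.39], [0, 0, 0]], [[0, 0, 0.4], [0, 0, 0]], [[0, 0, 0.405], [0, 0, 0]], [[0, 0, 0.407], [0, 0, 0]], [[0, 0, 0.408], [0, 0, 0]], [[0, 0, 0.408], [0, 0, 0]]]'

```text
clock: 6.72
tool_pos: [0.4351, 0.3277, 0.033]
eef_rot: [0.713, 0.701, -0.0, -0.0]
contact_force: [0.1, 0.0, -2.4]
opening: 0.25
finger_force: 29.9
```

send_rows --targets '[[[0, 0, 0.002], [0, 0, 0]], [[0, 0, 0.003], [0, 0, 0]], [[0, 0, 0.004], [0, 0, 0]], [[0, 0, 0.004], [0, 0, 0]]]'

```text
clock: 7.22
tool_pos: [0.4351, 0.3279, 0.0324]
eef_rot: [0.713, 0.701, 0.0, -0.0]
contact_force: [-1.4, -0.6, 6.6]
opening: 0.252
finger_force: 29.9
```

send_rows --targets '[[[0, 0, 0], [0, 0, 0]], [[0, 0, 0], [0, 0, 0]], [[0, 0, 0], [0, 0, 0]], [[0, 0, 0], [0, 0, 0]]]' --fingers 0.55

```text
clock: 7.72
tool_pos: [0.435, 0.3275, 0.0315]
eef_rot: [0.713, 0.701, -0.0, -0.0]
contact_force: [-0.1, -0.2, 0.5]
opening: 0.548
finger_force: 0.0
```

send_rows --targets '[[[0, 0, -0.1], [0, 0, 0]], [[0, 0, -0.3], [0, 0, 0]], [[0, 0, -0.5], [0, 0, 0]], [[0, 0, -0.6], [0, 0, 0]], [[0, 0, -0.6], [0, 0, 0]], [[0, 0, -0.6], [0, 0, 0]]]'

```text
clock: 8.48
tool_pos: [0.4346, 0.327, 0.2107]
eef_rot: [0.713, 0.701, -0.001, -0.0]
contact_force: [-0.1, 1.0, 0.7]
opening: 0.552
finger_force: 0.0
```

```bash
python3 go.py .704 -.0600 .20 35.6
```

```text
clock 8.47 pos [0.435 0.327 0.211] closing -0.9 q [-0.541  0.659 -0.312  1.854  0.304  0.677 -1.047] F [-0.099  0.998  0.67 ] op 0.552 ff 0.0
shift [-1.275  0.919  0.036] turn [-0.001  0.    -0.203]
```

send_rows --targets '[[[-0.65, 0.46, 0], [0, 0, -0.203]], [[-0.65, 0.46, 0], [0, 0, -0.203]], [[-0.65, 0.46, 0], [0, 0, -0.203]], [[-0.65, 0.46, 0], [0, 0, -0.203]]]'

```text
clock: 8.98
tool_pos: [0.5702, 0.1273, 0.2093]
eef_rot: [0.456, 0.89, -0.002, -0.002]
contact_force: [1.0, 1.0, -0.1]
opening: 0.546
finger_force: 0.0
```

```bash
python3 go.py .704 -.0600 .20 35.6
```

```text
clock 8.97 pos [0.57  0.127 0.209] closing 35.7 q [ 0.009  0.741 -0.54   1.726  0.495  0.819 -0.139] F [ 1.037  1.018 -0.138] op 0.546 ff 0.0
shift [-0.767 -0.002  0.03 ] turn [-0.001 -0.     0.001]
```

send_rows --targets '[[[-0.767, -0.002, 0.15], [0, 0, 0]], [[-0.767, -0.002, 0.15], [0, 0, 0]], [[-0.767, -0.002, 0.15], [0, 0, 0]], [[-0.767, -0.002, 0.15], [0, 0, 0]], [[-0.767, -0.002, 0.15], [0, 0, 0]], [[-0.767, -0.002, 0.15], [0, 0, 0]], [[-0.767, -0.002, 0.15], [0, 0, 0]]]' --fingers 0.7

```text
clock: 9.85
tool_pos: [0.7026, -0.0545, 0.1664]
eef_rot: [0.456, 0.89, 0.0, -0.001]
contact_force: [-0.2, -0.7, -0.0]
opening: 0.696
finger_force: 0.0
```

```bash
python3 go.py .704 -.0600 .043 35.6; python3 - <<'E'
from h import *
a=snapshot("scene"); b=snapshot("top")
cv2.imwrite("pics/s3.png",np.hstack([cv2.resize(a["img"][180:380,200:420],None,fx=1.7,fy=1.7),cv2.resize(b["img"][100:300,130:350],None,fx=1.7,fy=1.7)]))
E
```

```text
clock 9.85 pos [ 0.703 -0.054  0.166] closing 35.8 q [ 0.266  0.946 -0.544  1.359  0.527  0.983  0.238] F [-0.216 -0.694 -0.023] op 0.696 ff 0.0
shift [-0.018 -0.007  0.411] turn [-0.    -0.001  0.001]
```

View pics/s3.png

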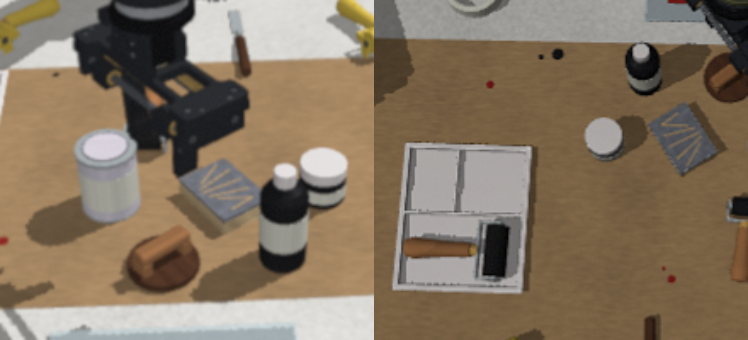

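The wide brayer lies inside its bay (right view, 405–515, 250). The gripper is above the baren.

send_rows --targets '[[[0, 0, 0.15], [0, 0, 0]], [[0, 0, 0.15], [0, 0, 0]], [[0, 0, 0.15], [0, 0, 0]], [[0, 0, 0.15], [0, 0, 0]]]'

```text
clock: 10.45
tool_pos: [0.7045, -0.0567, 0.1236]
eef_rot: [0.457, 0.889, 0.001, 0.001]
contact_force: [-0.5, -1.0, -1.0]
opening: 0.703
finger_force: 0.0
```

```bash
python3 go.py .704 -.0600 .043 35.6
```

```text
clock 10.45 pos [ 0.704 -0.057  0.124] closing 35.6 q [ 0.26   0.996 -0.521  1.381  0.558  0.91   0.214] F [-0.519 -1.02  -0.956] op 0.703 ff 0.0
shift [-0.008 -0.008  0.269] turn [0.001 0.    0.   ]
```

send_rows --targets '[[[-0.004, -0.005, 0.1], [0, 0, 0]], [[-0.004, -0.005, 0.18], [0, 0, 0]], [[-0.004, -0.005, 0.23], [0, 0, 0]], [[-0.004, -0.005, 0.255], [0, 0, 0]], [[-0.004, -0.005, 0.269], [0, 0, 0]], [[-0.004, -0.005, 0.269], [0, 0, 0]], [[-0.004, -0.005, 0.269], [0, 0, 0]]]'

```text
clock: 11.32
tool_pos: [0.7033, -0.0588, 0.0416]
eef_rot: [0.457, 0.889, 0.0, 0.0]
contact_force: [-0.2, -0.2, 0.4]
opening: 0.699
finger_force: 0.0
```

send_rows --targets '[[[0, 0, 0], [0, 0, 0]], [[0, 0, 0], [0, 0, 0]], [[0, 0, 0], [0, 0, 0]], [[0, 0, 0], [0, 0, 0]], [[0, 0, 0], [0, 0, 0]], [[0, 0, 0], [0, 0, 0]]]' --fingers 0.0 --newtons 30

```text
clock: 12.08
tool_pos: [0.7029, -0.0588, 0.0409]
eef_rot: [0.457, 0.889, -0.0, -0.0]
contact_force: [0.4, 0.7, 0.2]
opening: 0.226
finger_force: 29.7
```

send_rows --targets '[[[0, 0, -0.05], [0, 0, 0]], [[0, 0, -0.15], [0, 0, 0]], [[0, 0, -0.3], [0, 0, 0]], [[0, 0, -0.45], [0, 0, 0]], [[0, 0, -0.45], [0, 0, 0]], [[0, 0, -0.45], [0, 0, 0]]]'

```text
clock: 12.82
tool_pos: [0.7023, -0.0591, 0.1757]
eef_rot: [0.457, 0.889, -0.001, -0.001]
contact_force: [0.4, 0.7, -1.2]
opening: 0.219
finger_force: 29.7
```

```bash
python3 go.py .5367 .2887 .17 35.6; python3 - <<'E'
from h import *
a=snapshot("scene")
cv2.imwrite("pics/s4.png",cv2.resize(a["img"][150:370,200:440],None,fx=2,fy=2))
E
```

```text
clock 12.82 pos [ 0.702 -0.059  0.176] closing 35.6 q [ 0.273  0.935 -0.547  1.353  0.522  0.999  0.246] F [ 0.363  0.675 -1.18 ] op 0.219 ff 29.7
shift [1.264 0.227 0.019] turn [-0.001 -0.     0.   ]
```

View pics/s4.png

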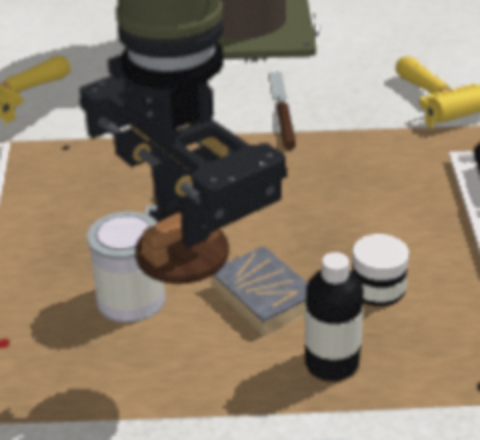

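The baren hangs level in the grip (185,245). Carrying it over.

send_rows --targets '[[[0.1, 0.02, -0.08], [0, 0, 0]], [[0.63, 0.11, -0.08], [0, 0, 0]], [[0.63, 0.11, -0.08], [0, 0, 0]], [[0.63, 0.11, -0.08], [0, 0, 0]], [[0.63, 0.11, -0.08], [0, 0, 0]], [[0.63, 0.11, -0.08], [0, 0, 0]]]'

```text
clock: 13.62
tool_pos: [0.6196, 0.1124, 0.1987]
eef_rot: [0.457, 0.889, -0.002, -0.0]
contact_force: [0.5, -0.8, -1.3]
opening: 0.224
finger_force: 29.7
```

```bash
python3 go.py .5367 .2887 .15 35.6
```

```text
clock 13.62 pos [0.62  0.112 0.199] closing 35.6 q [ 0.034  0.809 -0.538  1.594  0.502  0.883 -0.072] F [ 0.52  -0.832 -1.279] op 0.224 ff 29.7
shift [0.639 0.117 0.162] turn [-0.001  0.    -0.   ]
```

send_rows --targets '[[[0.639, 0.117, 0.16], [0, 0, 0]], [[0.639, 0.117, 0.16], [0, 0, 0]], [[0.639, 0.117, 0.16], [0, 0, 0]], [[0.639, 0.117, 0.16], [0, 0, 0]], [[0.639, 0.117, 0.16], [0, 0, 0]], [[0.639, 0.117, 0.16], [0, 0, 0]], [[0.639, 0.117, 0.16], [0, 0, 0]]]'

```text
clock: 14.5
tool_pos: [0.5381, 0.2879, 0.152]
eef_rot: [0.459, 0.889, -0.001, 0.001]
contact_force: [-0.3, 0.3, -0.5]
opening: 0.223
finger_force: 29.7
```

```bash
python3 go.py .5367 .2887 .044 35.6
```

```text
clock 14.50 pos [0.538 0.288 0.152] closing 35.4 q [-0.306  0.839 -0.473  1.693  0.529  0.74  -0.425] F [-0.279  0.276 -0.533] op 0.223 ff 29.7
shift [ 0.005 -0.002  0.36 ] turn [-0.     0.    -0.001]
```

send_rows --targets '[[[0, 0, 0.15], [0, 0, 0]], [[0, 0, 0.25], [0, 0, 0]], [[0, 0, 0.31], [0, 0, 0]], [[0, 0, 0.335], [0, 0, 0]], [[0, 0, 0.345], [0, 0, 0]], [[0, 0, 0.35], [0, 0, 0]], [[0, 0, 0.353], [0, 0, 0]], [[0, 0, 0.356], [0, 0, 0]], [[0, 0, 0.356], [0, 0, 0]]]'

```text
clock: 15.62
tool_pos: [0.5365, 0.2903, 0.0452]
eef_rot: [0.457, 0.889, -0.0, -0.0]
contact_force: [0.2, 0.1, -0.8]
opening: 0.224
finger_force: 29.7
```

send_rows --targets '[[[0, 0, 0.002], [0, 0, 0]], [[0, 0, 0.004], [0, 0, 0]], [[0, 0, 0.006], [0, 0, 0]], [[0, 0, 0.006], [0, 0, 0]]]'

```text
clock: 16.12
tool_pos: [0.5365, 0.2903, 0.0438]
eef_rot: [0.457, 0.889, -0.0, -0.0]
contact_force: [-0.7, -1.5, 5.7]
opening: 0.222
finger_force: 29.7
```

Contact made. Release, rise and go to the bottle.

send_rows --targets '[[[0, 0, 0], [0, 0, 0]], [[0, 0, 0], [0, 0, 0]], [[0, 0, 0], [0, 0, 0]], [[0, 0, 0], [0, 0, 0]]]' --fingers 0.45

```text
clock: 16.62
tool_pos: [0.5365, 0.2903, 0.0432]
eef_rot: [0.457, 0.889, -0.0, -0.0]
contact_force: [0.1, 0.1, -0.1]
opening: 0.453
finger_force: 0.0
```

send_rows --targets '[[[0, 0, -0.1], [0, 0, 0]], [[0, 0, -0.3], [0, 0, 0]], [[0, 0, -0.5], [0, 0, 0]], [[0, 0, -0.55], [0, 0, 0]], [[0, 0, -0.55], [0, 0, 0]]]'

```text
clock: 17.25
tool_pos: [0.537, 0.2903, 0.2089]
eef_rot: [0.457, 0.889, 0.0, 0.0]
contact_force: [0.3, -0.5, -0.3]
opening: 0.45
finger_force: 0.0
```

```bash
python3 go.py .6985 .067 .20 35.6
```

```text
clock 17.25 pos [0.537 0.29  0.209] closing 35.6 q [-0.283  0.768 -0.522  1.651  0.479  0.853 -0.383] F [ 0.343 -0.527 -0.315] op 0.450 ff 0.0
shift [-0.919  0.005  0.03 ] turn [ 0.  0. -0.]
```

send_rows --targets '[[[-0.92, 0.005, 0.03], [0, 0, 0]], [[-0.92, 0.005, 0.03], [0, 0, 0]], [[-0.92, 0.005, 0.03], [0, 0, 0]], [[-0.92, 0.005, 0.03], [0, 0, 0]], [[-0.92, 0.005, 0.03], [0, 0, 0]], [[-0.92, 0.005, 0.03], [0, 0, 0]], [[-0.92, 0.005, 0.03], [0, 0, 0]], [[-0.92, 0.005, 0.03], [0, 0, 0]], [[-0.92, 0.005, 0.03], [0, 0, 0]], [[-0.92, 0.005, 0.03], [0, 0, 0]]]' --fingers 1.0

```text
clock: 18.5
tool_pos: [0.6983, 0.0675, 0.1995]
eef_rot: [0.457, 0.89, -0.0, -0.0]
contact_force: [-0.3, 0.5, -0.5]
opening: 1.003
finger_force: 0.0
```

```bash
python3 go.py .6985 .067 .080 35.6; python3 - <<'E'
from h import *
a=snapshot("scene"); b=snapshot("top")
cv2.imwrite("pics/s5.png",np.hstack([cv2.resize(a["img"][150:370,300:520],None,fx=1.7,fy=1.7),cv2.resize(b["img"][100:320,130:350],None,fx=1.7,fy=1.7)]))
E
```

```text
clock 18.50 pos [0.698 0.067 0.2  ] closing 35.7 q [ 0.094  0.903 -0.548  1.347  0.498  1.029  0.082] F [-0.315  0.542 -0.534] op 1.003 ff 0.0
shift [-0.002 -0.     0.398] turn [-0.  0.  0.]
```

View pics/s5.png

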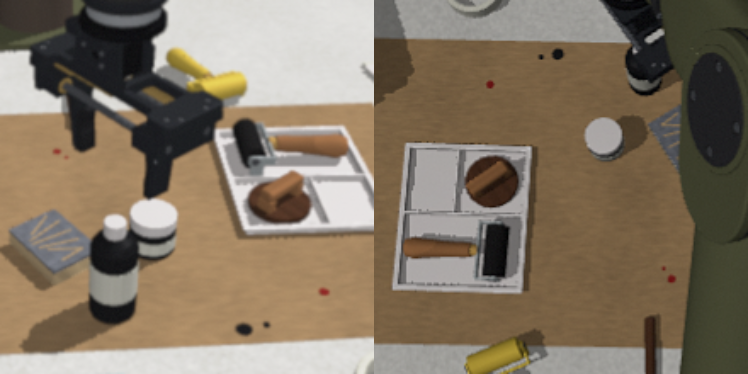

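The baren sits in the square bay (right view, 492,180). The gripper straddles the bottle; descending.

send_rows --targets '[[[0, 0, 0.15], [0, 0, 0]], [[0, 0, 0.28], [0, 0, 0]], [[0, 0, 0.36], [0, 0, 0]], [[0, 0, 0.398], [0, 0, 0]], [[0, 0, 0.398], [0, 0, 0]], [[0, 0, 0.398], [0, 0, 0]]]'

```text
clock: 19.35
tool_pos: [0.6995, 0.0671, 0.0814]
eef_rot: [0.457, 0.889, 0.001, 0.001]
contact_force: [0.4, -0.3, -0.1]
opening: 0.998
finger_force: 0.0
```

send_rows --targets '[[[0, 0, 0], [0, 0, 0]], [[0, 0, 0], [0, 0, 0]], [[0, 0, 0], [0, 0, 0]], [[0, 0, 0], [0, 0, 0]], [[0, 0, 0], [0, 0, 0]], [[0, 0, 0], [0, 0, 0]]]' --fingers 0.4 --newtons 30

```text
clock: 20.1
tool_pos: [0.6986, 0.0669, 0.08]
eef_rot: [0.457, 0.889, -0.0, -0.0]
contact_force: [1.1, 0.0, 0.2]
opening: 0.561
finger_force: 29.9
```

send_rows --targets '[[[0, 0, -0.05], [0, 0, 0]], [[0, 0, -0.15], [0, 0, 0]], [[0, 0, -0.28], [0, 0, 0]], [[0, 0, -0.35], [0, 0, 0]], [[0, 0, -0.35], [0, 0, 0]], [[0, 0, -0.35], [0, 0, 0]]]'

```text
clock: 20.85
tool_pos: [0.6975, 0.0663, 0.1834]
eef_rot: [0.457, 0.89, -0.001, -0.001]
contact_force: [0.1, 1.2, -2.3]
opening: 0.557
finger_force: 29.9
```

```bash
python3 go.py .5381 .3752 .185 35.6
```

```text
clock 20.85 pos [0.698 0.066 0.183] closing 35.6 q [ 0.093  0.92  -0.541  1.36   0.508  1.003  0.073] F [ 0.071  1.182 -2.328] op 0.557 ff 29.9
shift [ 1.146  0.168 -0.005] turn [-0.001 -0.     0.   ]
```

send_rows --targets '[[[0.06, 0.01, 0], [0, 0, 0]], [[0.18, 0.03, 0], [0, 0, 0]], [[0.33, 0.05, 0], [0, 0, 0]], [[0.48, 0.07, 0], [0, 0, 0]], [[0.63, 0.09, 0], [0, 0, 0]], [[0.78, 0.11, 0], [0, 0, 0]], [[0.9, 0.13, 0], [0, 0, 0]], [[0.98, 0.145, 0], [0, 0, 0]], [[1.0, 0.147, 0], [0, 0, 0]], [[1.0, 0.147, 0], [0, 0, 0]]]'

```text
clock: 22.1
tool_pos: [0.5592, 0.3361, 0.1843]
eef_rot: [0.457, 0.89, -0.001, -0.0]
contact_force: [0.9, -1.9, -2.3]
opening: 0.555
finger_force: 29.9
```

```bash
python3 go.py .5381 .3752 .12 35.6
```

```text
clock 22.10 pos [0.559 0.336 0.184] closing 35.7 q [-0.35   0.849 -0.505  1.532  0.487  0.89  -0.4  ] F [ 0.902 -1.923 -2.251] op 0.555 ff 29.9
shift [0.147 0.019 0.214] turn [-0.001  0.     0.   ]
```

send_rows --targets '[[[0.08, 0.01, 0], [0, 0, 0]], [[0.147, 0.019, 0.02], [0, 0, 0]], [[0.147, 0.019, 0.1], [0, 0, 0]], [[0.147, 0.019, 0.18], [0, 0, 0]], [[0.147, 0.019, 0.24], [0, 0, 0]], [[0.147, 0.019, 0.29], [0, 0, 0]], [[0.147, 0.019, 0.31], [0, 0, 0]], [[0.147, 0.019, 0.318], [0, 0, 0]], [[0.147, 0.019, 0.322], [0, 0, 0]], [[0.147, 0.019, 0.326], [0, 0, 0]], [[0.147, 0.019, 0.328], [0, 0, 0]], [[0.147, 0.019, 0.328], [0, 0, 0]]]'

```text
clock: 23.6
tool_pos: [0.5386, 0.3756, 0.0866]
eef_rot: [0.457, 0.889, -0.0, -0.0]
contact_force: [-0.2, -0.2, -2.6]
opening: 0.552
finger_force: 29.9
```

send_rows --targets '[[[0, 0, 0.003], [0, 0, 0]], [[0, 0, 0.006], [0, 0, 0]], [[0, 0, 0.009], [0, 0, 0]], [[0, 0, 0.012], [0, 0, 0]], [[0, 0, 0.012], [0, 0, 0]]]'

```text
clock: 24.22
tool_pos: [0.5386, 0.3755, 0.083]
eef_rot: [0.457, 0.889, -0.0, -0.0]
contact_force: [0.1, -0.3, -1.0]
opening: 0.56
finger_force: 29.9
```

send_rows --targets '[[[0, 0, 0.001], [0, 0, 0]], [[0, 0, 0.002], [0, 0, 0]], [[0, 0, 0.003], [0, 0, 0]], [[0, 0, 0.003], [0, 0, 0]]]'

```text
clock: 24.72
tool_pos: [0.5386, 0.3756, 0.0829]
eef_rot: [0.457, 0.889, -0.0, 0.0]
contact_force: [-1.6, -0.9, 6.9]
opening: 0.558
finger_force: 29.9
```

send_rows --targets '[[[0, 0, 0], [0, 0, 0]], [[0, 0, 0], [0, 0, 0]], [[0, 0, 0], [0, 0, 0]], [[0, 0, 0], [0, 0, 0]], [[0, 0, 0], [0, 0, 0]]]' --fingers 0.9

```text
clock: 25.35
tool_pos: [0.5385, 0.3755, 0.0819]
eef_rot: [0.457, 0.889, -0.0, -0.0]
contact_force: [0.4, -0.3, 0.3]
opening: 0.904
finger_force: 0.0
```

send_rows --targets '[[[0, 0, -0.1], [0, 0, 0]], [[0, 0, -0.25], [0, 0, 0]], [[0, 0, -0.4], [0, 0, 0]], [[0, 0, -0.45], [0, 0, 0]], [[0, 0, -0.45], [0, 0, 0]]]'

```text
clock: 25.98
tool_pos: [0.5389, 0.3757, 0.2174]
eef_rot: [0.457, 0.889, 0.0, 0.0]
contact_force: [-0.9, -0.9, 0.0]
opening: 0.903
finger_force: 0.0
```

```bash
python3 go.py .4583 -.082 .20 -93.5
```

```text
clock 25.98 pos [0.539 0.376 0.217] closing 35.6 q [-0.413  0.816 -0.518  1.491  0.457  0.956 -0.44 ] F [-0.935 -0.879  0.002] op 0.903 ff 0.0
shift [-1.084 -1.107  0.057] turn [ 0.    -0.     0.717]
```

send_rows --targets '[[[-0.8, -0.8, 0.03], [0, 0, -0.283]], [[-0.8, -0.8, 0.03], [0, 0, -0.283]], [[-0.8, -0.8, 0.03], [0, 0, -0.283]], [[-0.8, -0.8, 0.03], [0, 0, -0.283]], [[-0.8, -0.8, 0.03], [0, 0, -0.283]], [[-0.8, -0.8, 0.03], [0, 0, -0.283]], [[-0.8, -0.8, 0.03], [0, 0, -0.283]], [[-0.8, -0.8, 0.03], [0, 0, -0.283]]]' --fingers 0.7

```text
clock: 26.98
tool_pos: [0.4832, 0.0423, 0.2076]
eef_rot: [0.029, 1.0, 0.001, -0.001]
contact_force: [0.5, -0.1, -0.1]
opening: 0.702
finger_force: 0.0
```

```bash
python3 go.py .4583 -.082 .15 86.5
```

```text
clock 26.98 pos [0.483 0.042 0.208] closing 86.6 q [ 0.3    0.691 -0.787  2.013  0.728  0.743  0.573] F [ 0.502 -0.107 -0.128] op 0.702 ff 0.0
shift [ 0.058 -0.419  0.191] turn [ 0.    -0.     0.001]
```

send_rows --targets '[[[0.058, -0.42, 0.2], [0, 0, 0]], [[0.058, -0.42, 0.2], [0, 0, 0]], [[0.058, -0.42, 0.2], [0, 0, 0]], [[0.058, -0.42, 0.2], [0, 0, 0]], [[0.058, -0.42, 0.2], [0, 0, 0]], [[0.058, -0.42, 0.2], [0, 0, 0]], [[0.058, -0.42, 0.2], [0, 0, 0]]]'

```text
clock: 27.85
tool_pos: [0.4588, -0.083, 0.1486]
eef_rot: [0.029, 1.0, 0.0, 0.0]
contact_force: [-0.1, -0.4, 0.2]
opening: 0.701
finger_force: 0.0
```

```bash
python3 go.py .4583 -.082 .030 86.5
```

```text
clock 27.85 pos [ 0.459 -0.083  0.149] closing 86.6 q [ 0.498  0.761 -0.684  2.118  0.908  0.585  0.659] F [-0.073 -0.446  0.182] op 0.701 ff 0.0
shift [0.002 0.003 0.395] turn [0.    0.    0.001]
```

send_rows --targets '[[[0, 0.003, 0.15], [0, 0, 0]], [[0, 0.003, 0.28], [0, 0, 0]], [[0, 0.003, 0.36], [0, 0, 0]], [[0, 0.003, 0.395], [0, 0, 0]], [[0, 0.003, 0.395], [0, 0, 0]], [[0, 0.003, 0.395], [0, 0, 0]]]'

```text
clock: 28.6
tool_pos: [0.4587, -0.083, 0.0302]
eef_rot: [0.03, 1.0, -0.0, 0.0]
contact_force: [0.3, -1.2, 0.2]
opening: 0.7
finger_force: 0.0
```

send_rows --targets '[[[0, 0, 0], [0, 0, 0]], [[0, 0, 0], [0, 0, 0]], [[0, 0, 0], [0, 0, 0]], [[0, 0, 0], [0, 0, 0]], [[0, 0, 0], [0, 0, 0]], [[0, 0, 0], [0, 0, 0]]]' --fingers 0.0 --newtons 30

```text
clock: 29.35
tool_pos: [0.4583, -0.0833, 0.0297]
eef_rot: [0.03, 1.0, -0.0, -0.0]
contact_force: [-0.2, -0.9, 1.0]
opening: 0.248
finger_force: 30.0
```

send_rows --targets '[[[0, 0, -0.1], [0, 0, 0]], [[0, 0, -0.25], [0, 0, 0]], [[0, 0, -0.4], [0, 0, 0]], [[0, 0, -0.4], [0, 0, 0]], [[0, 0, -0.4], [0, 0, 0]]]'

```text
clock: 29.98
tool_pos: [0.4578, -0.0836, 0.149]
eef_rot: [0.03, 1.0, -0.0, -0.001]
contact_force: [0.1, -0.5, -1.3]
opening: 0.253
finger_force: 30.0
```

```bash
python3 go.py .4037 -.3251 .13 93.8
```

```text
clock 29.98 pos [ 0.458 -0.084  0.149] closing 86.5 q [ 0.475  0.749 -0.641  2.12   0.874  0.561  0.693] F [ 0.134 -0.537 -1.274] op 0.253 ff 30.0
shift [ 0.131 -0.814  0.064] turn [-0.    -0.001 -0.04 ]
```

send_rows --targets '[[[0.131, -0.814, 0.02], [0, 0, -0.04]], [[0.131, -0.814, 0.02], [0, 0, -0.04]], [[0.131, -0.814, 0.02], [0, 0, -0.04]], [[0.131, -0.814, 0.02], [0, 0, -0.04]], [[0.131, -0.814, 0.02], [0, 0, -0.04]], [[0.131, -0.814, 0.02], [0, 0, -0.04]], [[0.131, -0.814, 0.02], [0, 0, -0.04]], [[0.131, -0.814, 0.02], [0, 0, -0.04]], [[0.131, -0.814, 0.02], [0, 0, -0.04]]]'

```text
clock: 31.1
tool_pos: [0.4048, -0.3238, 0.1438]
eef_rot: [-0.034, 0.999, -0.0, -0.0]
contact_force: [-0.9, -0.3, -1.0]
opening: 0.251
finger_force: 30.0
```

```bash
python3 go.py .4037 -.3251 .033 93.8; python3 - <<'E'
from h import *
a=snapshot("scene"); b=snapshot("top")
cv2.imwrite("pics/s6.png",np.hstack([cv2.resize(a["img"][120:340,120:340],None,fx=1.7,fy=1.7),cv2.resize(b["img"][120:340,320:540],None,fx=1.7,fy=1.7)]))
E
```

```text
clock 31.10 pos [ 0.405 -0.324  0.144] closing 93.9 q [ 1.015  0.826 -0.731  1.969  0.872  0.697  1.367] F [-0.857 -0.289 -0.991] op 0.251 ff 30.0
shift [ 0.004 -0.004  0.369] turn [-0. -0.  0.]
```

View pics/s6.png

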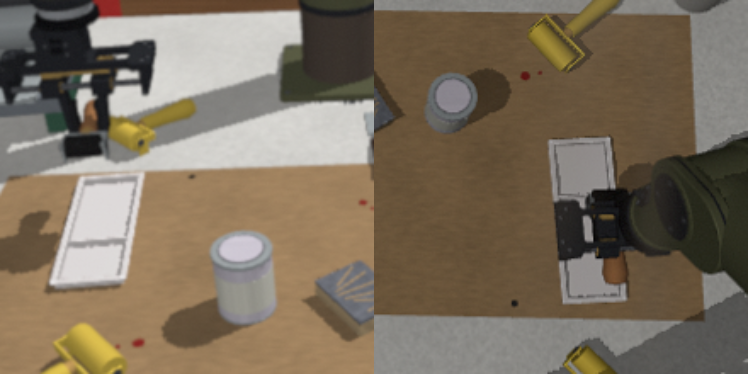

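The brayer is over the card tray's long bay (right view, 590–615, 240–280), lined up. Lowering.

send_rows --targets '[[[0.003, 0, 0.15], [0, 0, 0]], [[0.003, 0, 0.27], [0, 0, 0]], [[0.003, 0, 0.33], [0, 0, 0]], [[0.003, 0, 0.35], [0, 0, 0]], [[0.003, 0, 0.36], [0, 0, 0]], [[0.003, 0, 0.365], [0, 0, 0]], [[0.003, 0, 0.368], [0, 0, 0]], [[0.003, 0, 0.37], [0, 0, 0]], [[0.003, 0, 0.372], [0, 0, 0]], [[0.003, 0, 0.372], [0, 0, 0]]]'

```text
clock: 32.45
tool_pos: [0.4036, -0.3248, 0.0327]
eef_rot: [-0.033, 0.999, -0.0, -0.0]
contact_force: [-1.9, 0.4, 4.9]
opening: 0.247
finger_force: 30.0
```

send_rows --targets '[[[0, 0, 0.001], [0, 0, 0]], [[0, 0, 0.002], [0, 0, 0]], [[0, 0, 0.003], [0, 0, 0]], [[0, 0, 0.003], [0, 0, 0]]]'

```text
clock: 32.95
tool_pos: [0.4036, -0.3248, 0.0326]
eef_rot: [-0.033, 0.999, -0.001, -0.0]
contact_force: [-2.3, 0.4, 13.5]
opening: 0.254
finger_force: 30.0
```

send_rows --targets '[[[0, 0, -0.002], [0, 0, 0]], [[0, 0, -0.002], [0, 0, 0]], [[0, 0, -0.002], [0, 0, 0]], [[0, 0, -0.002], [0, 0, 0]]]' --fingers 0.5

```text
clock: 33.45
tool_pos: [0.4034, -0.3246, 0.0317]
eef_rot: [-0.033, 0.999, -0.0, -0.0]
contact_force: [0.7, 0.0, -0.0]
opening: 0.498
finger_force: 0.0
```

send_rows --targets '[[[0, 0, -0.1], [0, 0, 0]], [[0, 0, -0.3], [0, 0, 0]], [[0, 0, -0.5], [0, 0, 0]], [[0, 0, -0.6], [0, 0, 0]], [[0, 0, -0.6], [0, 0, 0]], [[0, 0, -0.6], [0, 0, 0]]]'

```text
clock: 34.2
tool_pos: [0.4027, -0.3246, 0.2109]
eef_rot: [-0.033, 0.999, 0.0, -0.001]
contact_force: [0.5, -0.2, 0.2]
opening: 0.503
finger_force: 0.0
```

```bash
python3 go.py .5975 .1225 .2 0
```

```text
clock 34.20 pos [ 0.403 -0.325  0.211] closing 93.7 q [ 1.073  0.731 -0.819  1.917  0.728  0.823  1.49 ] F [ 0.481 -0.152  0.217] op 0.503 ff 0.0
shift [-0.745  1.445  0.035] turn [-0.001 -0.001  0.521]
```

send_rows --targets '[[[-0.45, 0.9, 0.02], [0, 0, 0.521]], [[-0.45, 0.9, 0.02], [0, 0, 0.521]], [[-0.45, 0.9, 0.02], [0, 0, 0.521]], [[-0.45, 0.9, 0.02], [0, 0, 0.521]], [[-0.45, 0.9, 0.02], [0, 0, 0.521]], [[-0.45, 0.9, 0.02], [0, 0, 0.521]], [[-0.45, 0.9, 0.02], [0, 0, 0.521]], [[-0.45, 0.9, 0.02], [0, 0, 0.521]], [[-0.45, 0.9, 0.02], [0, 0, 0.521]], [[-0.45, 0.9, 0.02], [0, 0, 0.521]], [[-0.45, 0.9, 0.02], [0, 0, 0.521]]]' --fingers 0.95

```text
clock: 35.58
tool_pos: [0.5201, -0.0463, 0.2048]
eef_rot: [0.706, 0.708, -0.001, -0.001]
contact_force: [-0.4, -0.1, 0.0]
opening: 0.95
finger_force: 0.0
```

```bash
python3 go.py .5975 .1225 .15 0
```

```text
clock 35.58 pos [ 0.52  -0.046  0.205] closing 0.1 q [ 0.192  0.644 -0.309  1.923  0.319  0.624 -0.319] F [-0.395 -0.095  0.001] op 0.950 ff 0.0
shift [0.562 0.26  0.182] turn [-0.001  0.     0.001]
```

send_rows --targets '[[[0.562, 0.26, 0.18], [0, 0, 0]], [[0.562, 0.26, 0.18], [0, 0, 0]], [[0.562, 0.26, 0.18], [0, 0, 0]], [[0.562, 0.26, 0.18], [0, 0, 0]], [[0.562, 0.26, 0.18], [0, 0, 0]], [[0.562, 0.26, 0.18], [0, 0, 0]], [[0.562, 0.26, 0.18], [0, 0, 0]], [[0.562, 0.26, 0.18], [0, 0, 0]]]'

```text
clock: 36.58
tool_pos: [0.5987, 0.1211, 0.152]
eef_rot: [0.708, 0.706, -0.0, 0.0]
contact_force: [-0.6, 0.7, 1.0]
opening: 0.949
finger_force: 0.0
```

```bash
python3 go.py .5975 .1225 .034 0; python3 - <<'E'
from h import *
a=snapshot("scene"); b=snapshot("top")
cv2.imwrite("pics/s7.png",np.hstack([cv2.resize(a["img"][140:340,280:500],None,fx=1.7,fy=1.7),cv2.resize(b["img"][140:340,300:520],None,fx=1.7,fy=1.7)]))
E
```

```text
clock 36.58 pos [0.599 0.121 0.152] closing -0.1 q [-0.132  0.812 -0.257  1.698  0.302  0.671 -0.552] F [-0.623  0.739  0.99 ] op 0.949 ff 0.0
shift [ 0.005 -0.004  0.393] turn [-0.     0.    -0.001]
```

View pics/s7.png

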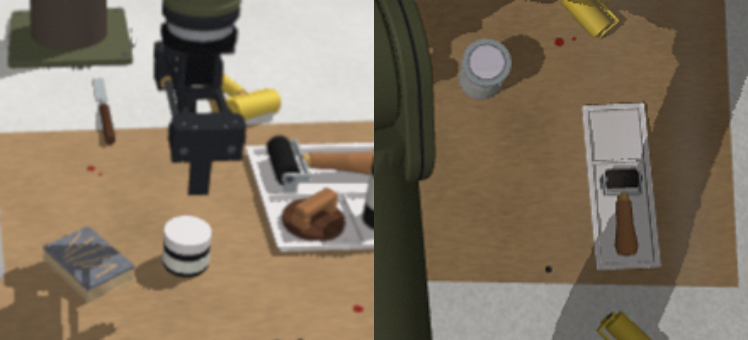

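The narrow brayer lies in its bay (right view, 622,180 to 627,250). Descending on the jar.

send_rows --targets '[[[0.003, -0.002, 0.15], [0, 0, 0]], [[0.003, -0.002, 0.28], [0, 0, 0]], [[0.003, -0.002, 0.36], [0, 0, 0]], [[0.003, -0.002, 0.393], [0, 0, 0]], [[0.003, -0.002, 0.393], [0, 0, 0]], [[0.003, -0.002, 0.393], [0, 0, 0]]]'

```text
clock: 37.42
tool_pos: [0.5988, 0.1233, 0.0349]
eef_rot: [0.707, 0.707, 0.001, 0.0]
contact_force: [-0.3, -0.4, 0.7]
opening: 0.952
finger_force: 0.0
```

send_rows --targets '[[[0, 0, 0], [0, 0, 0]], [[0, 0, 0], [0, 0, 0]], [[0, 0, 0], [0, 0, 0]], [[0, 0, 0], [0, 0, 0]], [[0, 0, 0], [0, 0, 0]], [[0, 0, 0], [0, 0, 0]]]' --fingers 0.4

```text
clock: 38.17
tool_pos: [0.5985, 0.1231, 0.0341]
eef_rot: [0.707, 0.707, 0.0, 0.0]
contact_force: [0.1, -0.9, 3.5]
opening: 0.604
finger_force: 30.0
```

send_rows --targets '[[[0, 0, -0.05], [0, 0, 0]], [[0, 0, -0.18], [0, 0, 0]], [[0, 0, -0.35], [0, 0, 0]], [[0, 0, -0.45], [0, 0, 0]], [[0, 0, -0.5], [0, 0, 0]], [[0, 0, -0.5], [0, 0, 0]]]'

```text
clock: 38.92
tool_pos: [0.5981, 0.1231, 0.1843]
eef_rot: [0.707, 0.707, 0.0, 0.0]
contact_force: [0.7, 0.2, -1.2]
opening: 0.604
finger_force: 30.0
```

```bash
python3 go.py .5169 -.3176 .17 -86.2
```

```text
clock 38.92 pos [0.598 0.123 0.184] closing -0.0 q [-0.123  0.768 -0.277  1.677  0.287  0.737 -0.541] F [ 0.745  0.203 -1.201] op 0.604 ff 30.0
shift [-1.469 -0.27   0.048] turn [ 0.    -0.     0.479]
```

send_rows --targets '[[[-0.06, -0.01, 0], [0, 0, 0.03]], [[-0.2, -0.04, 0], [0, 0, 0.08]], [[-0.35, -0.065, 0], [0, 0, 0.13]], [[-0.5, -0.09, 0], [0, 0, 0.18]], [[-0.65, -0.12, 0], [0, 0, 0.23]], [[-0.78, -0.143, 0], [0, 0, 0.28]], [[-0.85, -0.156, 0], [0, 0, 0.33]], [[-0.88, -0.162, 0], [0, 0, 0.38]], [[-0.9, -0.165, 0], [0, 0, 0.43]], [[-0.9, -0.165, 0], [0, 0, 0.47]], [[-0.9, -0.165, 0], [0, 0, 0.479]], [[-0.9, -0.165, 0], [0, 0, 0.479]]]'

```text
clock: 40.42
tool_pos: [0.5479, -0.1465, 0.1829]
eef_rot: [0.999, 0.034, -0.001, 0.0]
contact_force: [0.2, 0.4, -1.3]
opening: 0.604
finger_force: 30.0
```

```bash
python3 go.py .5169 -.3176 .10 -86.2
```

```text
clock 40.42 pos [ 0.548 -0.147  0.183] closing -86.1 q [ 0.122  0.717  0.098  1.822 -0.111  0.61  -1.216] F [ 0.16   0.401 -1.266] op 0.604 ff 30.0
shift [-0.141  0.562  0.277] turn [-0.     0.001  0.   ]
```

send_rows --targets '[[[-0.02, 0.08, 0], [0, 0, 0]], [[-0.05, 0.2, 0], [0, 0, 0]], [[-0.09, 0.35, 0], [0, 0, 0]], [[-0.125, 0.5, 0], [0, 0, 0]], [[-0.141, 0.562, 0.05], [0, 0, 0]], [[-0.141, 0.562, 0.15], [0, 0, 0]], [[-0.141, 0.562, 0.25], [0, 0, 0]], [[-0.141, 0.562, 0.3], [0, 0, 0]], [[-0.141, 0.562, 0.3], [0, 0, 0]], [[-0.141, 0.562, 0.3], [0, 0, 0]]]'

```text
clock: 41.68
tool_pos: [0.518, -0.318, 0.0947]
eef_rot: [0.999, 0.033, 0.0, 0.0]
contact_force: [-0.4, -1.2, -1.0]
opening: 0.605
finger_force: 30.0
```

```bash
python3 go.py .5169 -.3176 .0371 -86.2
```

```text
clock 41.67 pos [ 0.518 -0.318  0.095] closing -86.2 q [ 0.448  0.889  0.047  1.744 -0.074  0.509 -0.962] F [-0.367 -1.244 -1.03 ] op 0.605 ff 30.0
shift [-0.004 -0.002  0.192] turn [ 0. -0. -0.]
```

send_rows --targets '[[[-0.002, 0, 0.06], [0, 0, 0]], [[-0.002, 0, 0.11], [0, 0, 0]], [[-0.002, 0, 0.15], [0, 0, 0]], [[-0.002, 0, 0.17], [0, 0, 0]], [[-0.002, 0, 0.18], [0, 0, 0]], [[-0.002, 0, 0.184], [0, 0, 0]], [[-0.002, 0, 0.187], [0, 0, 0]], [[-0.002, 0, 0.19], [0, 0, 0]], [[-0.002, 0, 0.191], [0, 0, 0]], [[-0.002, 0, 0.191], [0, 0, 0]]]'

```text
clock: 42.92
tool_pos: [0.5167, -0.318, 0.037]
eef_rot: [0.999, 0.033, -0.0, 0.0]
contact_force: [-0.7, 0.5, 3.4]
opening: 0.6
finger_force: 30.0
```

send_rows --targets '[[[0, 0, 0], [0, 0, 0]], [[0, 0, 0], [0, 0, 0]], [[0, 0, 0], [0, 0, 0]], [[0, 0, 0], [0, 0, 0]]]' --fingers 0.85

```text
clock: 43.42
tool_pos: [0.5166, -0.3179, 0.0365]
eef_rot: [0.999, 0.033, -0.0, 0.0]
contact_force: [0.3, -0.2, -0.5]
opening: 0.852
finger_force: 0.0
```

send_rows --targets '[[[0, 0, -0.1], [0, 0, 0]], [[0, 0, -0.3], [0, 0, 0]], [[0, 0, -0.5], [0, 0, 0]], [[0.2, -0.5, -0.7], [0, 0, 0]], [[0.2, -0.5, -0.7], [0, 0, 0]], [[0.2, -0.5, -0.7], [0, 0, 0]], [[0.2, -0.5, -0.7], [0, 0, 0]], [[0.2, -0.5, -0.7], [0, 0, 0]]]'

```text
clock: 44.42
tool_pos: [0.5662, -0.165, 0.2464]
eef_rot: [0.999, 0.032, -0.001, 0.001]
contact_force: [-0.7, -1.1, -0.5]
opening: 0.853
finger_force: 0.0
```

```bash
python3 - <<'E'
from h import *
a=snapshot("scene"); b=snapshot("top")
cv2.imwrite("pics/s8.png",np.hstack([cv2.resize(a["img"][180:380,140:560],None,fx=.95*1,fy=1*.95),cv2.resize(b["img"][110:310,110:510],None,fx=.95,fy=.95)]))
E
```

```text
(no output)
```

View pics/s8.png

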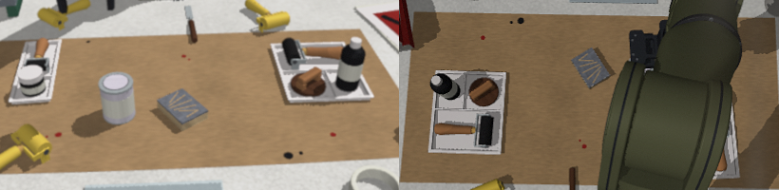

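Both kits are complete. In the scene view the jar (33,80) and narrow brayer are in the narrow tray, and the wide brayer, baren and bottle (350,65) are in the large tray. The tin and lino block haven't moved.

send_rows --targets '[[[0, 0, 0], [0, 0, 0]], [[0, 0, 0], [0, 0, 0]], [[0, 0, 0], [0, 0, 0]], [[0, 0, 0], [0, 0, 0]]]'

```text
clock: 45.02
tool_pos: [0.5668, -0.1644, 0.2465]
eef_rot: [0.999, 0.033, -0.0, 0.0]
contact_force: [-1.5, 0.1, 0.3]
opening: 0.847
finger_force: 0.0
```

```bash
python3 -c "
from plant import *
print(finish_job())"
```

```text
the job is handed in; nothing more can be done
None
```

Both kits are made up as asked, in order, with the tin and lino block left where they were, and the job was handed in at about 45 s; `finish_job()` gave no verdict.

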